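# Lock the shock stand and hold a damper shaft centred in its guide

### The job

On the pit table, turn the bar knob of the shock-building stand clockwise until it clicks past its detent and the clamp is locked. Then take the long damper shaft with the rectangular end (not the short one with the ball end) out of the rack and lower it upright through the round guide hole of the stand until its tip is about 50 mm below the mouth of the hole, never letting the shaft touch the stand. Finish while still holding it there in the gripper, still, upright and centred in the hole and touching nothing but the fingers; leave the short shaft, the loose wheel, the oil bottle and the screwdriver where they are.

Things in the scene. Friction and masses are not known exactly. Their poses are not given: they have to be found in the camera images.
- stand: Fixed stand: black base 100 x 210 x 20 mm (x, y, z); at its y = -50 mm an upright aluminium tube (39 mm over its ribs) under a square guide plate 64 x 64 x 12 mm, top 107 mm above the table; at its y = +55 mm a grey pedestal 80 x 80 mm, 50 mm high, with the clamp knob; a small fixed jaw between them. Origin: centre of the underside; z up.
- mouth (a point): Centre of the round guide hole, at the top face of the guide plate, 107 mm above the table. The hole is 20 mm in diameter through the 12 mm plate; below it the tube is 24 mm in bore, closed 82 mm below this point. Axes as the stand's, z up.
- clamp_knob (a joint): Clamp knob angle, rad: 0 at the start stop, grows clockwise seen from above, end stop 1.25. An over-centre spring detent resists with up to 0.17 N m near 0, fades to nothing at 0.63 and, from 0.7 on, snaps the knob to 1.25, where it stays; released short of 0.55 it springs back to 0. Locked: past 1.05.
- clamp_knob_grip (a point): Grip point on the knob's vertical axis, 87 mm above the table, 7 mm below the top of its black bar. The bar is 42 mm long along this point's x, 14 mm thick along its y, 32 mm tall, on a round disc 44 mm across; the point turns with the knob. White mark on the bar's top, -x half.
- rack: Rack, fixed to the table: aluminium plate 150 x 70 x 12 mm on two black end legs, top 110 mm above the table, with two 13 mm through holes at its own x = -40 and +40 mm, in which the two shafts hang by their flanges. Origin: centre of the underside; x along its length, z up.
- shaft: Long damper shaft, loose, about 60 g, hanging upright in a rack hole. Origin: centre of the lower tip; z up along it. Steel rod 8 mm across, 90 mm long; black flange 26 mm across (z 90 to 95 mm) resting on the rack; black rectangular rod end 22 mm (its x) by 16 mm (its y), z 95 to 129 mm, steel eye in its two y faces: grip across those.
- short_shaft: Short shaft, to be left alone, hanging in the other rack hole: rod 8 mm by 60 mm, flange 26 mm, and a black ball 24 mm across on top. Origin: centre of its lower tip; z up.
- wheel: Loose black rubber wheel lying flat, 68 mm across, 34 mm tall; leave alone. Origin: centre of its underside.
- oil_bottle: Loose small clear plastic oil bottle, 36 mm across, 85 mm tall; leave alone. Origin: centre of its underside.
- driver: Loose screwdriver lying on the table; leave alone. Origin on its underside, it lies along its own x.

How it is judged:
On the way, in this order (a step that is already met when the one before it is completed fails the run):
1. the knob is turned past its detent, to beyond 1.05 rad (value of joint clamp_knob above 1.05 rad), for 0.2 s.
2. the long shaft is lifted clear of the rack in the fingers (height (world z) of shaft above 0.111 m and contact force between the fingers and shaft above 1 N), for 0.2 s.
At the end, for the whole second after the job is handed in: Knob past 1.05 rad; fingers hold the long shaft still (under 20 mm/s), tip 35 to 65 mm below the hole's mouth and within 4 mm of its axis, tilt under 0.1 rad, not touching the stand; short shaft within 20 mm, wheel, bottle and driver within 30 mm of their start (value of joint clamp_knob above 1.05 rad and z of shaft in the frame of mouth between -0.065 and -0.035 m and horizontal distance between shaft and mouth below 0.004 m and angle between shaft's own z axis and vertical below 0.1 rad and linear speed of shaft below 0.02 m/s and contact force between the fingers and shaft above 1 N and contact force between shaft and stand below 0.3 N and distance of short_shaft from where it was at the start of the episode below 0.02 m and distance of each of wheel, oil_bottle, driver from where it was at the start of the episode below 0.03 m); the arm keeps its last pose, push and grip.
It fails at once if the long shaft touches the stand (more than 0.3 N) (contact force between shaft and stand above 0.3 N).
It fails at once if the short shaft is moved by more than 20 mm (distance of short_shaft from where it was at the start of the episode above 0.02 m).
It fails at once if the wheel, bottle or screwdriver is moved by more than 30 mm (distance of any of wheel, oil_bottle, driver from where it was at the start of the episode above 0.03 m).
It also fails if it takes over 61 s, if anything falls off the work surface, if the arm or the gripper's body presses on something with over 40 N, if the wrist force passes 120 N, or if a joint passes its speed limit or range.

### The arm

A 7-joint arm with a two-finger parallel gripper is mounted at the origin on the work surface. World frame = base frame: x ahead of the robot, y to its left, z up, the work surface at z = 0. Lengths are in m, angles in rad, forces in N, time in s.
With the tool pointing down it reaches from about 0.4 to 0.85 m from the base axis. Payload 4.5 kg.
Tool frame: the origin (TCP) lies between the finger pads; the fingertips stand 11 mm ahead of it and the grasp point (between the pads) lies 8 mm behind it (r.tip_reach is the distance from the TCP to the fingertips, in m); x points along the fingers, y is the direction in which the jaws open and shut, and the axes are right-handed (so a half turn about x gives the same grasp; the last joint's range is limited). The gripper opens to 88 mm and grips with 3 to 60 N. Pads are 18 mm wide; open, the fingers measure 123 mm over their backs; the gripper's body (75 mm by 187 mm) begins 45 mm behind the grasp point.
Start: joints at [1.333, 0.689, -0.195, 1.565, 0.157, 0.902, -0.215], TCP at [0.168, -0.602, 0.211] pointing down, gripper open.
Joint ranges: [-3.01, 3.01], [-0.46, 2.08], [-1.47, 1.51], [0.13, 2.56], [-1, 4.14], [0.04, 2.09], [-2.66, 2.66]. Speed limits (rad/s): [2.57, 2.57, 3.14, 3.14, 3.14, 3.14, 3.14].

### API

Orientations are given as a unit quaternion [x, y, z, w].
In Python, from plant import r gives the robot as it stands.
- The arm moves only by the tool drive_tool, never from a script. Its argument "deltas" is a list of rows, each a list of 3 entries, a list of its own where there are three numbers: the turn, a rotation vector about the tool's x, y, z in degrees, then the shift along the tool's x, y, z in cm, then the finger opening in cm, from 0 to 8.81. A call has 1 to 12 rows; each row shifts and turns the commanded pose from where the row before left it, along the tool's axes as they then stand; what a row does not reach is not made up. A row lasts 1/12 s, in which the tool goes at most 41.7 mm and 7.16 degrees, less where a joint would pass 70% of its speed; a pose out of reach is approached as far as the arm can. A call is refused whole if a number of a shift passes 4.17 or a number of a turn 7.16, either way. A call with a gripper value outside its range is refused whole. The fingers move at their own pace and stop on an object; "force" is the grip in N (left out, the last holds). Time passes only in rows, so rows that do not move let the fingers close. It gives the time, the measured TCP pose, the force and the opening at its end, in the units of the state.
- r.get_state(): the state, without advancing time (a new reading comes with each control period).
- r.snapshot(name): name is "scene" or "top" or "wrist"; returns a dict with "color" (400x640x3 uint8, red, green, blue), "fov_y" (degrees; the focal length in pixels is half the picture's height over the tangent of half this angle, whatever the lens; pixels are square), "cx", "cy" (the principal point, pixels), "k1" (the pictures are not rectified: a ray, as slopes to the right and down, at radius r is drawn at 1 + k1 r^2 times it, then the intrinsics apply), "extrinsics" (4x4, takes a point from world to camera coordinates); the wrist camera has in their place "tool_from_camera" (4x4, takes a point from camera to tool coordinates, whose origin is the TCP and whose axes are the tool frame's). Camera axes: x right, y up, looking along -z (the intrinsics and any distortion apply to the point x, -y, -z); pixel columns grow to the right and rows downward; lengths in m; the calibration is good to about 2 mm. A picture is of the moment at which its call begins: read the wrist's pose just before it. There is no depth.
- r.finish_job(): hands the job in, once; it reports no verdict.
The state is a dict: "clock": time; "q": joint angles; "qd": joint speeds; "joint_torque": joint torques, N m; "tool_pos": TCP position; "eef_rot": TCP orientation; "contact_force": force on the tool from outside, world axes, zero at the start; "moment": the same for the moment, N m; "opening": opening from 0.0 (shut) to 1.0 (fully open).
Only numpy, scipy, OpenCV 4.12 (cv2) and the standard library are available. Lean on these libraries where they do the work, as an engineer would, in place of code of your own. Each camera call takes 0.05 s, during which the arm holds its last target. There are 200 camera calls.

## Working session

There is one attempt and no reset: what is moved stays moved. The work goes in short steps, Python scripts to look and compute and a tool call to move; the robot and the scene stay as the last step left them, time stands still between calls to the robot, and variables do not carry over. Pictures are saved under pics/ and viewed, about 8 in all and at most 12, crops included, and the job is handed in when it is done.

Besides the shell and the picture viewer there is one more tool, called after "Emit:" as a command line: name --argument value ..., lists and objects as JSON in quotes. drive_tool: Moves the arm, as the interface text tells. Its arguments: {"type":"object","properties":{"deltas":{"type":"array","items":{"type":"array"}},"force":{"type":"number"}},"required":["deltas"]}

```bash
mkdir -p pics; ls
cat > h.py <<'E'
from plant import r
import numpy as np, cv2
from scipy.spatial.transform import Rotation as R
def snap(name,fn):
    st=r.get_state(); d=r.snapshot(name); d['st']=st
    cv2.imwrite('pics/'+fn+'.png',d['color'][:,:,::-1])
    c={k:v for k,v in d.items() if k!='color'}
    np.save('pics/'+fn+'.npy',c,allow_pickle=True); return d
def w2c(d):
    if 'extrinsics' in d: return np.array(d['extrinsics'])
    T=np.eye(4);T[:3,:3]=R.from_quat(d['st']['eef_rot']).as_matrix();T[:3,3]=d['st']['tool_pos']
    return np.linalg.inv(T@np.array(d['tool_from_camera']))
def KD(d):
    f=200/np.tan(np.radians(d['fov_y']/2))
    return np.array([[f,0,d['cx']],[0,f,d['cy']],[0,0,1.]]),np.array([d['k1'],0,0,0.])
def ray(d,uv):
    K,D=KD(d); p=cv2.undistortPoints(np.array(uv,float).reshape(-1,1,2),K,D).reshape(-1,2)
    M=np.linalg.inv(w2c(d)); v=np.c_[p[:,0],-p[:,1],-np.ones(len(p))]@M[:3,:3].T
    return M[:3,3],v
def onz(d,uv,z):
    o,v=ray(d,uv); return o+v*((z-o[2])/v[:,2])[:,None]
def proj(d,P):
    K,D=KD(d);M=w2c(d);c=np.atleast_2d(P)@M[:3,:3].T+M[:3,3]
    c=c*[1,-1,-1]; return cv2.projectPoints(c,np.zeros(3),np.zeros(3),K,D)[0].reshape(-1,2)
def load(fn): return np.load('pics/'+fn+'.npy',allow_pickle=True).item()
E
python3 - <<'E'
from h import *
for n in('scene','top'):
    d=snap(n,n+'0'); M=np.linalg.inv(w2c(d)); print(n,d['fov_y'],d['k1'],M.round(3).tolist())
s=r.get_state();print(s['tool_pos'],R.from_quat(s['eef_rot']).as_matrix().round(3).tolist(),s['clock'])
E
```

```text
pics
scene 51.03460596192988 -0.11291299682863709 [[0.883, -0.338, 0.325, 0.876], [0.468, 0.609, -0.64, -0.455], [0.019, 0.718, 0.696, 0.59], [0.0, 0.0, 0.0, 1.0]]
top 47.61854012299725 -0.013918829300339624 [[-0.026, 0.993, -0.112, 0.515], [-0.999, -0.028, -0.018, -0.014], [-0.021, 0.111, 0.994, 1.048], [0.0, 0.0, 0.0, 1.0]]
[ 0.16758985 -0.60149492  0.21030306] [[-0.001, 0.269, -0.963], [0.002, -0.963, -0.269], [-1.0, -0.002, 0.0]] 0.1
```

View pics/top0.png

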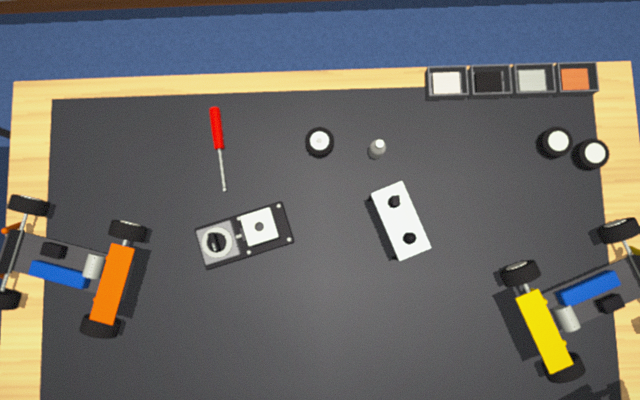

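View pics/scene0.png

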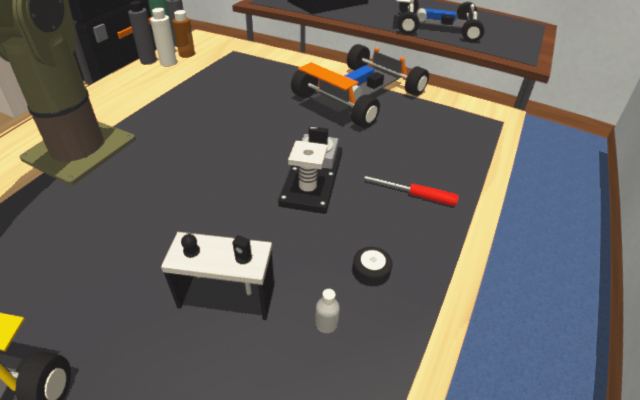

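The top view shows the knob at about (217,241), the guide hole at (259,227) and the rack holes at (394,201) and (409,238). In the scene view the rectangular end is the farther-x one, so it is the shaft at (394,201) in top. Next I'll measure these.

Run:
```python
from h import *
d=load('top0'); s=load('scene0')
for n,uv,z in [('knob',(216,240),.094),('hole',(259,227),.107),('long',(394,201),.138),('ball',(409,238),.13),('plateA',(377,196),.11),('plateB',(403,182),.11),('plateC',(431,245),.11),('plateD',(400,260),.11),('wheel',(319,141),.034),('bottle',(378,147),.08),('drvA',(215,108),.01),('drvB',(224,190),.01)]:
    print(n,onz(d,[uv],z)[0].round(4))
print(onz(s,[(242,240),(189,238),(318,129),(308,152)],.13).round(3))
im=cv2.imread('pics/top0.png')
a=cv2.resize(im[190:280,185:305],None,fx=6,fy=6,interpolation=cv2.INTER_CUBIC)[:, :400*2]
b=cv2.resize(im[170:270,355:440],None,fx=5.4,fy=5.4,interpolation=cv2.INTER_CUBIC)
cv2.imwrite('pics/crop1.png',cv2.resize(np.hstack([a[:540,:720],b[:540]]),None,fx=.67,fy=.67))
```

```text
knob [0.5429 0.221  0.094 ]
hole [0.5671 0.1277 0.107 ]
long [ 0.6104 -0.1503  0.138 ]
ball [ 0.5355 -0.1782  0.13  ]
plateA [ 0.6248 -0.1197  0.11  ]
plateB [ 0.6526 -0.1749  0.11  ]
plateC [ 0.5204 -0.2261  0.11  ]
plateD [ 0.4916 -0.1613  0.11  ]
wheel [ 0.764  -0.0012  0.034 ]
bottle [ 0.7354 -0.1296  0.08  ]
drvA [0.8577 0.2439 0.01  ]
drvB [0.6606 0.2228 0.01  ]
[[ 0.603 -0.138  0.13 ]
 [ 0.532 -0.173  0.13 ]
 [ 0.567  0.177  0.13 ]
 [ 0.586  0.1    0.13 ]]
```

View pics/crop1.png

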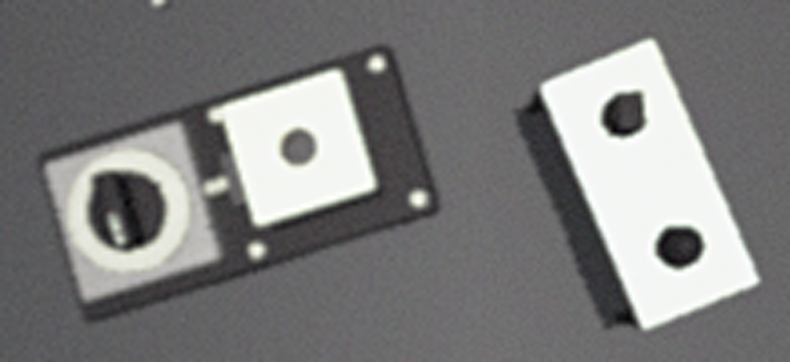

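The bar lies roughly along world x with its white mark on the -x half, and the long shaft is at the upper rack hole. I'll go over the rack first for a closer wrist look.

Emit:
drive_tool --deltas '[[[0,0,0],[-0.5,-1.95,-3.17],8],[[0,0,0],[-0.5,-1.95,-3.17],8],[[0,0,0],[-0.5,-1.95,-3.17],8],[[0,0,0],[-0.5,-1.95,-3.17],8],[[0,0,0],[-0.5,-1.95,-3.17],8],[[0,0,0],[-0.5,-1.95,-3.17],8],[[0,0,0],[-0.5,-1.95,-3.17],8],[[0,0,0],[-0.5,-1.95,-3.17],8],[[0,0,0],[-0.5,-1.95,-3.17],8],[[0,0,0],[-0.5,-1.95,-3.17],8],[[0,0,0],[-0.5,-1.95,-3.17],8],[[0,0,0],[-0.5,-1.95,-3.17],8]]'

```text
clock: 1.1
tool_pos: [0.4721, -0.2729, 0.271]
eef_rot: [-0.7, -0.096, 0.701, -0.096]
contact_force: [0.1, -0.0, -0.2]
opening: 0.908
```

Emit:
drive_tool --deltas '[[[0,0,0],[-0.5,-1.95,-3.17],8],[[0,0,0],[-0.5,-1.95,-3.17],8],[[0,0,0],[-0.5,-1.95,-3.17],8],[[0,0,0],[-0.5,-1.95,-3.17],8],[[0,0,0],[0,0,0],8],[[0,0,0],[0,0,0],8],[[0,0,0],[0,0,0],8]]'

```text
clock: 1.68
tool_pos: [0.5718, -0.1659, 0.2904]
eef_rot: [-0.7, -0.096, 0.701, -0.096]
contact_force: [0.6, -0.7, -0.3]
opening: 0.906
```

Run:
```python
from h import *
d=snap('wrist','w1'); s=d['st'];print(s['clock'],s['tool_pos'],s['q'],R.from_quat(s['eef_rot']).as_matrix().round(3).tolist(),d['fov_y'],np.array(d['tool_from_camera']).round(3).tolist(),s['contact_force'])
print(proj(d,[[.6104,-.1503,.138],[.5355,-.1782,.13]]))
```

```text
1.6833 [ 0.57183993 -0.16588995  0.29042627] [ 0.30998105  0.56496316 -0.18223535  1.55173326  0.11408923  1.03689254
 -1.20191064] [[-0.002, 0.268, -0.963], [-0.001, -0.963, -0.268], [-1.0, 0.0, 0.002]] 67.21840431237277 [[0.0, 0.268, -0.964, -0.173], [1.0, -0.001, 0.0, -0.001], [-0.001, -0.964, -0.268, -0.069], [0.0, 0.0, 0.0, 1.0]] [ 0.56178353 -0.65028302 -0.26799322]
[[313.76781433 139.35075374]
 [319.79831057 208.14299239]]
```

View pics/w1.png

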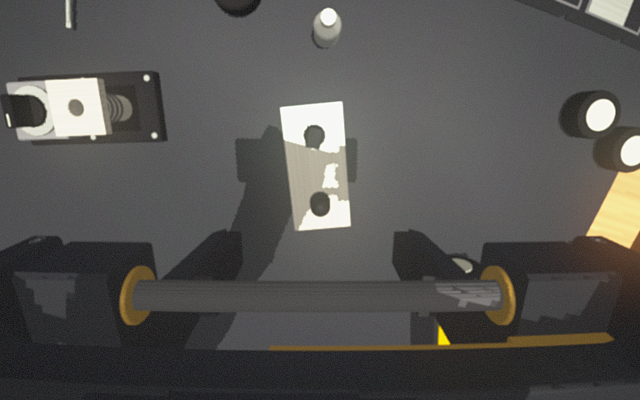

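The calibration holds: the predicted shaft pixels match at (314,139) and (320,204). Now to above the knob, turning the wrist the way that leaves joint 7 room for the clockwise turn.

Emit:
drive_tool --deltas '[[[0,0,0],[0.33,-3.17,-0.63],5],[[0,0,0],[0.33,-3.17,-0.63],5],[[0,0,0],[0.33,-3.17,-0.63],5],[[0,0,0],[0.33,-3.17,-0.63],5],[[0,0,0],[0.33,-3.17,-0.63],5],[[0,0,0],[0.33,-3.17,-0.63],5],[[0,0,0],[0.33,-3.17,-0.63],5],[[0,0,0],[0.33,-3.17,-0.63],5],[[0,0,0],[0.33,-3.17,-0.63],5],[[0,0,0],[0.33,-3.17,-0.63],5],[[0,0,0],[0.33,-3.17,-0.63],5],[[0,0,0],[0.33,-3.17,-0.63],5]]'

```text
clock: 2.73
tool_pos: [0.5432, 0.2204, 0.2511]
eef_rot: [-0.701, -0.094, 0.701, -0.095]
contact_force: [0.2, -0.4, 0.5]
opening: 0.565
```

Emit:
drive_tool --deltas '[[[-7,0,0],[0,0,0],5],[[-7,0,0],[0,0,0],5],[[-7,0,0],[0,0,0],5],[[-7,0,0],[0,0,0],5],[[-7,0,0],[0,0,0],5],[[-7,0,0],[0,0,0],5],[[-7,0,0],[0,0,0],5],[[-7,0,0],[0,0,0],5],[[-7,0,0],[0,0,0],5],[[-7,0,0],[0,0,0],5],[[-7,0,0],[0,0,0],5],[[-7,0,0],[0,0,0],5]]'

```text
clock: 3.73
tool_pos: [0.5437, 0.2187, 0.2511]
eef_rot: [0.455, 0.54, -0.456, 0.541]
contact_force: [0.6, -0.2, 0.1]
opening: 0.571
```

Emit:
drive_tool --deltas '[[[-7,0,0],[0,0,0],5],[[-7,0,0],[0,0,0],5],[[-7,0,0],[0,0,0],5],[[-7,0,0],[0,0,0],5],[[-7,0,0],[0,0,0],5],[[-7,0,0],[0,0,0],5],[[-7,0,0],[0,0,0],5],[[-7,0,0],[0,0,0],5],[[-7,0,0],[0,0,0],5],[[0,0,0],[0,0,0],5],[[0,0,0],[0,0,0],5]]'

```text
clock: 4.65
tool_pos: [0.5436, 0.2194, 0.251]
eef_rot: [0.109, 0.699, -0.11, 0.699]
contact_force: [-1.4, 0.0, 0.6]
opening: 0.569
```

Run:
```python
from h import *
d=snap('wrist','w2'); s=d['st'];print(s['clock'],s['tool_pos'],s['q'],R.from_quat(s['eef_rot']).as_matrix().round(3).tolist())
print(proj(d,[[.543,.221,.094],[.567,.128,.107]]))
```

```text
4.65 [0.54361415 0.2194229  0.25097142] [ 0.0224866   0.71518407 -0.8911067   1.61626076  0.60648015  1.10974271
  0.2319228 ] [[-0.001, 0.305, 0.952], [-0.001, 0.952, -0.305], [-1.0, -0.001, -0.0]]
[[317.35506378 175.60095091]
 [244.93627195 222.67619653]]
```

View pics/w2.png

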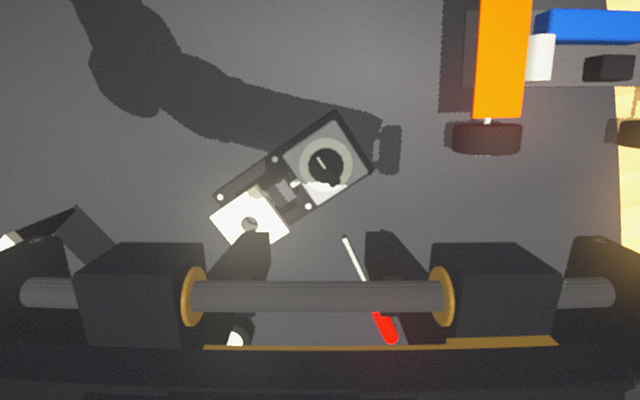

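The knob is at about (325,166) with the mark at upper-left, and the hole is at (250,224). I'll enlarge it to get the bar angle.

Run:
```python
from h import *
im=cv2.imread('pics/w2.png')[110:250,205:375]
im=cv2.convertScaleAbs(im,alpha=1.6,beta=15)
cv2.imwrite('pics/c2.png',cv2.resize(im,None,fx=4,fy=4,interpolation=cv2.INTER_CUBIC))
```

```text
(no output)
```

View pics/c2.png

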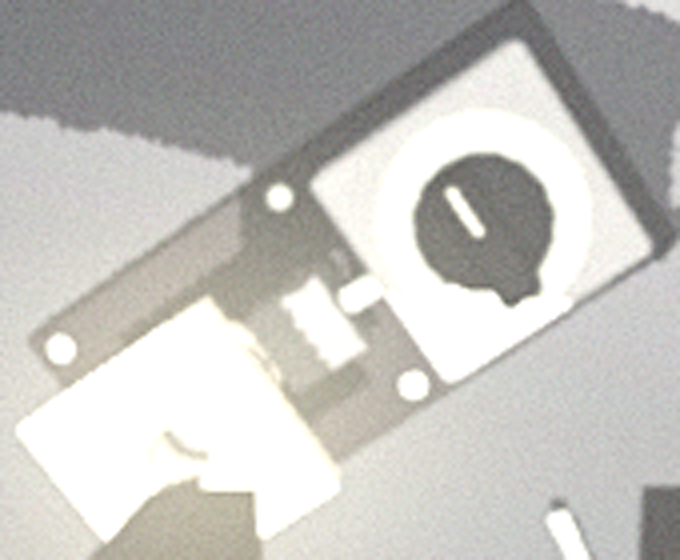

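Run:
```python
from h import *
d=load('w2')
c=lambda x,y:(205+x/4-.375,110+y/4-.375)
m=onz(d,[c(450,190),c(481,235)],.094); v=m[1]-m[0]; print('mark',m.round(4),np.degrees(np.arctan2(v[1],v[0])))
e=onz(d,[c(508,302),c(540,285)],.094); print('end',e.round(4)); v=e[1]-e[0];print(np.degrees(np.arctan2(v[1],v[0])))
mid=e.mean(0); print('bar mid->mark outer', mid.round(4))
print('disc centre',onz(d,[c(484,220)],.062).round(4))
print('pedestal corners',onz(d,[c(515,40),c(312,185),c(655,250),c(448,383)],.07).round(4), onz(d,[c(515,40),c(312,185),c(655,250),c(448,383)],.07).mean(0))
print('plate corners',onz(d,[c(15,430),c(208,297),c(340,485)],.107).round(4))
```

```text
mark [[0.5232 0.227  0.094 ]
 [0.5378 0.2314 0.094 ]] 16.79365559081623
end [[0.5583 0.233  0.094 ]
 [0.5563 0.243  0.094 ]]
101.11846349895787
bar mid->mark outer [0.5573 0.238  0.094 ]
disc centre [[0.5394 0.2327 0.062 ]]
pedestal corners [[0.4911 0.2567 0.07  ]
 [0.5127 0.1877 0.07  ]
 [0.5621 0.2789 0.07  ]
 [0.5829 0.2073 0.07  ]] [0.5372182  0.23266029 0.07      ]
plate corners [[0.5484 0.091  0.107 ]
 [0.5292 0.1565 0.107 ]
 [0.5915 0.1727 0.107 ]]
```

Bar yaw is about 16.8°, the knob axis is at (0.5385, 0.232) and the mouth at about (0.569, 0.1315). The 105 mm spacing checks out. Now align and descend.

Emit:
drive_tool --deltas '[[[-6.9,0,0],[0,0,0],3.5],[[-6.9,0,0],[0,0,0],3.5],[[-6.9,0,0],[0,0,0],3.5],[[-6.9,0,0],[0,0,0],3.5],[[-7,0,0],[0,0,0],3.5],[[0,0,0],[2.2,1.35,-0.13],3.5],[[0,0,0],[3,0,0],3.5],[[0,0,0],[3,0,0],3.5],[[0,0,0],[3,0,0],3.5],[[0,0,0],[3,0,0],3.5],[[0,0,0],[2,0,0],3.5],[[0,0,0],[1,0,0],3.5]]'

```text
clock: 5.7
tool_pos: [0.537, 0.2319, 0.0765]
eef_rot: [-0.106, 0.701, 0.104, 0.698]
contact_force: [-0.1, 0.3, -0.5]
opening: 0.397
```

Emit:
drive_tool --deltas '[[[0,0,0],[0,0,0],3.5],[[0,0,0],[0,0,0],0.5],[[0,0,0],[0,0,0],0.5],[[0,0,0],[0,0,0],0.5],[[0,0,0],[0,0,0],0.5],[[0,0,0],[0,0,0],0.5]]' --force 30

```text
clock: 6.2
tool_pos: [0.5386, 0.2341, 0.0803]
eef_rot: [-0.105, 0.699, 0.106, 0.7]
contact_force: [1.0, -0.2, -1.2]
opening: 0.062
```

The opening of 5 mm is less than the 14 mm bar, so the fingers missed something. Look.

Run:
```python
from h import *
d=snap('wrist','w3'); e=snap('scene','s3');print(r.get_state()['opening'])
b=e['color'][90:240,240:400,::-1]
a=cv2.resize(d['color'][:,:,::-1],(560,350)); b=cv2.resize(b,(373,350),interpolation=cv2.INTER_CUBIC)
cv2.imwrite('pics/c3.png',cv2.resize(np.hstack([a,b]),None,fx=.85,fy=.85))
```

```text
0.052756657530777885
```

View pics/c3.png

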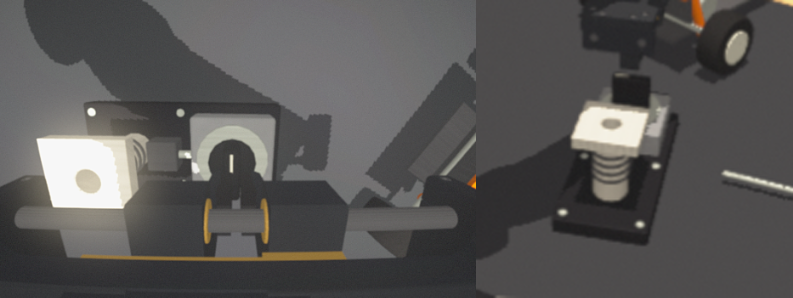

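Run:
```python
from h import *
w2,w3,t,s=[load(n) for n in('w2','w3','top0','scene0')]
st=w3['st'];print(st['tool_pos'],R.from_quat(st['eef_rot']).as_matrix().round(3).tolist())
print('tcp px',proj(w3,st['tool_pos']),'tips',proj(w3,np.array(st['tool_pos'])-[0,0,.011]))
def tri(obs):
    A=np.zeros((3,3));b=np.zeros(3);L=[]
    for d,uv in obs:
        o,v=ray(d,[uv]);v=v[0]/np.linalg.norm(v[0]);P=np.eye(3)-np.outer(v,v);A+=P;b+=P@o;L.append((o,P))
    x=np.linalg.solve(A,b);return x.round(4),[round(float(np.linalg.norm(P@(x-o))),4) for o,P in L]
c=lambda x,y:(205+x/4-.375,110+y/4-.375)
print('mark inner/outer w2+w3',tri([(w2,c(481,235)),(w3,(312,229))]),tri([(w2,c(450,190)),(w3,(312,208))]))
im=cv2.imread('pics/w3.png')
print('hole w2-top',tri([(w2,(250,224)),(t,(259,227))]), 'w3+w2',tri([(w3,(119,243)),(t,(259,227))]))
k=[[.5385+a*.957,.232+a*.289,.094] for a in(-.021,0,.021)]
for d in(w3,s,t): print(proj(d,k).round(1).tolist())
cv2.imwrite('pics/c4.png',cv2.resize(cv2.convertScaleAbs(im[170:300,220:420],alpha=2,beta=20),None,fx=4,fy=4,interpolation=cv2.INTER_CUBIC))
```

```text
[0.53861381 0.23411348 0.0803262 ] [[0.001, -0.295, 0.956], [0.001, 0.956, 0.295], [-1.0, 0.0, 0.002]]
tcp px [[315.28801694 227.66642897]] tips [[315.3789591  221.39993232]]
mark inner/outer w2+w3 (array([0.5393, 0.2316, 0.0831]), [0.0006, 0.0006]) (array([0.5231, 0.2272, 0.0935]), [0.0003, 0.0003])
hole w2-top (array([0.5697, 0.1297, 0.1006]), [0.0025, 0.0025]) w3+w2 (array([0.569 , 0.1296, 0.1035]), [0.0022, 0.0022])
[[311.8, 199.9], [311.7, 235.3], [311.6, 268.3]]
[[308.0, 126.0], [317.6, 127.2], [327.2, 128.4]]
[[213.7, 251.7], [210.8, 242.2], [208.0, 232.8]]
```

View pics/c4.png

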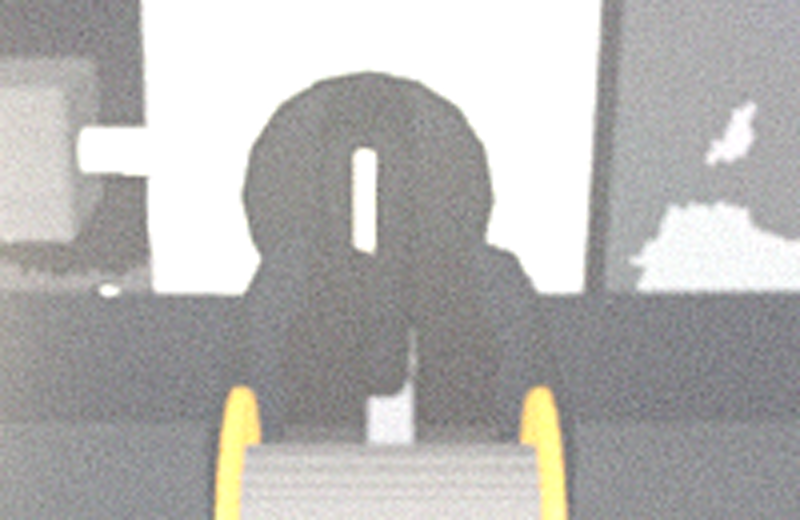

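Run:
```python
from h import *
a=cv2.imread('pics/s3.png')[60:160,270:360]
s=load('s3'); st=s['st']; R_=R.from_quat(st['eef_rot']).as_matrix(); p=np.array(st['tool_pos'])
pts=[p+R_@np.array(q) for q in([.011,0,0],[.011,0,.009],[.011,0,-.009],[-.05,0,0])]
print(proj(s,pts).round(1).tolist())
a=cv2.resize(cv2.convertScaleAbs(a,alpha=2.2,beta=20),None,fx=6,fy=6,interpolation=cv2.INTER_CUBIC)
cv2.imwrite('pics/c5.png',a)
```

```text
[[317.7, 136.4], [321.7, 136.9], [313.6, 135.9], [318.5, 112.2]]
```

View pics/c5.png

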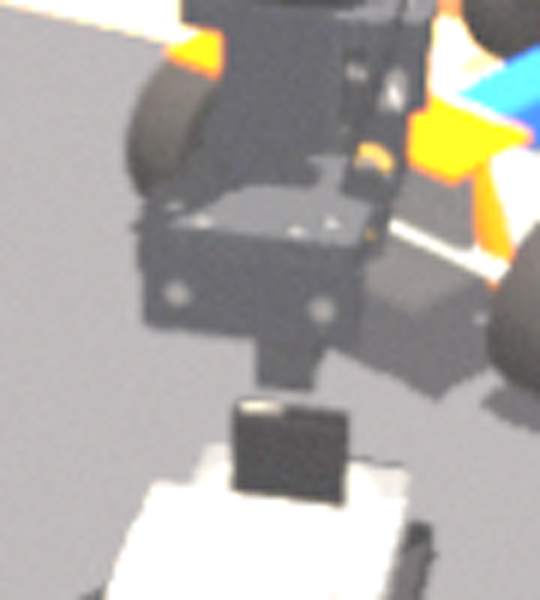

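The fingertips appear at row 125 where row 136 was predicted, which puts them just above the bar, about 28 mm higher than stated. Check `r.tip_reach` and measure the tips.

Run:
```python
from h import *
print(r.tip_reach,[a for a in dir(r) if not a.startswith('_')]); s=r.get_state();print(s)
d=load('s3');p=np.array(s['tool_pos'])
for z in (.08,.085,.09,.095,.1,.105): print(z,proj(d,[[p[0],p[1],z]]).round(1))
```

```text
0.011 ['Unreachable', 'finish_job', 'get_state', 'snapshot', 'tip_reach']
{'clock': 6.3, 'q': array([-0.01440503,  0.96971603, -0.88689747,  1.76962863,  0.9568256 ,
        0.89845801,  0.52631016]), 'qd': array([-0.00088246,  0.00383308,  0.00259296,  0.00263135, -0.0005036 ,
       -0.0003838 ,  0.00041754]), 'joint_torque': array([-7.74647546e-03, -5.31125629e+01, -1.14261845e+01, -8.92990619e+00,
       -3.59717198e-02,  4.91695432e-02, -1.81313021e-04]), 'tool_pos': array([0.53836143, 0.23396286, 0.0799223 ]), 'eef_rot': array([-0.10547107,  0.69890352,  0.10553323,  0.69948013]), 'contact_force': array([-0.36039219,  0.06034543,  0.07280798]), 'moment': array([ 0.0789999 , -0.09065127,  0.03052748]), 'opening': 0.052756657530777885}
0.08 [[317.8 132.2]]
0.085 [[317.8 130.3]]
0.09 [[317.9 128.4]]
0.095 [[318.  126.4]]
0.1 [[318.  124.4]]
0.105 [[318.1 122.4]]
```

Run:
```python
from h import *
for n,y in (('w1',.04),('w2',.025),('w3',.0025)):
    d=load(n);s=d['st'];M=R.from_quat(s['eef_rot']).as_matrix()
    for x in(.011,-.018,-.03):
        print(n,x,proj(d,[np.array(s['tool_pos'])+M@np.array([x,sg*y,z]) for sg in(1,-1) for z in(-.009,.009)]).round(0).tolist())
```

```text
w1 0.011 [[381.0, 210.0], [379.0, 236.0], [256.0, 210.0], [258.0, 236.0]]
w1 -0.018 [[392.0, 226.0], [389.0, 256.0], [246.0, 226.0], [248.0, 256.0]]
w1 -0.03 [[397.0, 235.0], [395.0, 266.0], [241.0, 235.0], [243.0, 266.0]]
w2 0.011 [[354.0, 209.0], [353.0, 235.0], [276.0, 209.0], [277.0, 235.0]]
w2 -0.018 [[360.0, 226.0], [359.0, 255.0], [269.0, 226.0], [271.0, 255.0]]
w2 -0.03 [[364.0, 234.0], [362.0, 266.0], [266.0, 234.0], [267.0, 266.0]]
w3 0.011 [[319.0, 208.0], [319.0, 234.0], [311.0, 208.0], [312.0, 234.0]]
w3 -0.018 [[320.0, 224.0], [320.0, 254.0], [311.0, 224.0], [311.0, 254.0]]
w3 -0.03 [[320.0, 233.0], [320.0, 265.0], [310.0, 233.0], [310.0, 265.0]]
```

Every view agrees that the tips really lie about 20 mm behind the reported TCP, not 11 mm ahead, so I'll go 30 mm deeper. Open, centre, then descend with a force check.

Emit:
drive_tool --deltas '[[[0,0,0],[0,-0.2,0],3.5],[[0,0,0],[0,0,0],3.5],[[0,0,0],[0,0,0],3.5],[[0,0,0],[0,0,0],3.5],[[0,0,0],[0,0,0],3.5],[[0,0,0],[0.5,0,0],3.5],[[0,0,0],[0.5,0,0],3.5],[[0,0,0],[0.5,0,0],3.5],[[0,0,0],[0.5,0,0],3.5],[[0,0,0],[0.5,0,0],3.5],[[0,0,0],[0.4,0,0],3.5],[[0,0,0],[0,0,0],3.5]]'

```text
clock: 7.3
tool_pos: [0.5382, 0.2315, 0.0493]
eef_rot: [-0.106, 0.7, 0.105, 0.699]
contact_force: [-0.0, 0.2, -0.2]
opening: 0.398
```

Emit:
drive_tool --deltas '[[[0,0,0],[0,0,0],0.5],[[0,0,0],[0,0,0],0.5],[[0,0,0],[0,0,0],0.5],[[0,0,0],[0,0,0],0.5],[[0,0,0],[0,0,0],0.5],[[0,0,0],[0,0,0],0.5]]' --force 30

```text
clock: 7.8
tool_pos: [0.5393, 0.2305, 0.0506]
eef_rot: [-0.106, 0.699, 0.104, 0.699]
contact_force: [0.5, -4.2, 3.0]
opening: 0.152
```

The bar is gripped at 13.4 mm. Turn clockwise.

Emit:
drive_tool --deltas '[[[4,0,0],[0,0,0],0.5],[[4,0,0],[0,0,0],0.5],[[4,0,0],[0,0,0],0.5],[[4,0,0],[0,0,0],0.5],[[4,0,0],[0,0,0],0.5],[[4,0,0],[0,0,0],0.5],[[4,0,0],[0,0,0],0.5],[[4,0,0],[0,0,0],0.5],[[4,0,0],[0,0,0],0.5],[[4,0,0],[0,0,0],0.5]]'

```text
clock: 8.63
tool_pos: [0.5394, 0.2316, 0.0506]
eef_rot: [0.141, 0.692, -0.141, 0.693]
contact_force: [1.7, -2.4, 1.9]
opening: 0.157
```

Emit:
drive_tool --deltas '[[[4,0,0],[0,0,0],0.5],[[4,0,0],[0,0,0],0.5],[[4,0,0],[0,0,0],0.5],[[4,0,0],[0,0,0],0.5],[[4,0,0],[0,0,0],0.5],[[4,0,0],[0,0,0],0.5],[[4,0,0],[0,0,0],0.5],[[0,0,0],[0,0,0],0.5],[[0,0,0],[0,0,0],0.5],[[0,0,0],[0,0,0],0.5],[[0,0,0],[0,0,0],0.5]]'

```text
clock: 9.55
tool_pos: [0.5398, 0.2322, 0.0506]
eef_rot: [0.304, 0.638, -0.303, 0.639]
contact_force: [5.6, -1.4, -0.3]
opening: 0.153
```

Run:
```python
from h import *
s=r.get_state();M=R.from_quat(s['eef_rot']).as_matrix();print(s['clock'],s['tool_pos'],M.round(3).tolist(),s['contact_force'],s['moment'],s['opening'],s['q'], 'yaw',np.degrees(np.arctan2(M[1,2],M[0,2])))
```

```text
9.55 [0.53977058 0.23218947 0.05061321] [[0.002, 0.775, 0.632], [0.001, 0.632, -0.775], [-1.0, 0.002, 0.0]] [ 5.56817407 -1.36201103 -0.27670711] [-0.40373651 -1.25249481 -0.19126903] 0.1529728496556905 [-0.15463604  0.92772327 -0.59033738  1.78795742  0.79106323  0.67730438
 -0.51872946] yaw -50.782274322138605
```

The turn of 67.6° carried the knob past its detent. Release, lift clear, photograph the knob, then head for the rack.

Emit:
drive_tool --deltas '[[[0,0,0],[0,0,0],3.5],[[0,0,0],[0,0,0],3.5],[[0,0,0],[0,0,0],3.5],[[0,0,0],[0,0,0],3.5],[[0,0,0],[-1,0,0],3.5],[[0,0,0],[-2.5,0,0],4],[[0,0,0],[-3,0,0],5],[[0,0,0],[-3,0,0],5],[[0,0,0],[-3,0,0],5],[[0,0,0],[-3,0,0],5],[[0,0,0],[-2,0,0],5],[[0,0,0],[0,0,0],5]]'

```text
clock: 10.55
tool_pos: [0.5402, 0.2344, 0.2307]
eef_rot: [0.306, 0.637, -0.301, 0.64]
contact_force: [-0.7, 0.8, 0.2]
opening: 0.571
```

Run:
```python
from h import *
d=snap('wrist','w4');print(d['st']['clock'],d['st']['tool_pos'])
print(proj(d,[[.5385,.232,.094]]))
```

```text
10.55 [0.54015963 0.23437961 0.2306994 ]
[[312.49653451 181.69228668]]
```

Emit:
drive_tool --deltas '[[[0,0,0],[0,-1.88,2.85],4],[[0,0,0],[0,-1.88,2.85],4],[[0,0,0],[0,-1.88,2.85],4],[[0,0,0],[0,-1.88,2.85],4],[[0,0,0],[0,-1.88,2.85],4],[[0,0,0],[0,-1.88,2.85],4],[[0,0,0],[0,-1.88,2.85],4],[[0,0,0],[0,-1.88,2.85],4],[[0,0,0],[0,-1.88,2.85],4],[[0,0,0],[0,-1.88,2.85],4],[[0,0,0],[0,0,0],4],[[0,0,0],[0,0,0],4]]'

```text
clock: 11.6
tool_pos: [0.5717, -0.1104, 0.2238]
eef_rot: [0.304, 0.639, -0.306, 0.637]
contact_force: [-0.1, 1.3, 0.2]
opening: 0.456
```

Run:
```python
from h import *
d=snap('wrist','w5');s=d['st'];print(s['clock'],s['tool_pos'],s['q'])
c=proj(d,[[.606,-.147,.149]])[0];print(c)
k=proj(load('w4'),[[.5385,.232,.094]])[0]
def crop(n,c,h,f):
    im=cv2.imread(f'pics/{n}.png');x,y=[int(min(max(v,h),m-h)) for v,m in zip(c,(640,400))];print(n,x-h,y-h)
    return cv2.resize(cv2.convertScaleAbs(im[y-h:y+h,x-h:x+h],alpha=1.8,beta=20),None,fx=f,fy=f,interpolation=cv2.INTER_CUBIC)
cv2.imwrite('pics/c6.png',np.hstack([crop('w5',c,60,4),np.vstack([crop('w4',k,38,4),np.zeros((176,304,3),np.uint8)])]))
```

```text
11.6 [ 0.57171478 -0.11038241  0.22378064] [ 0.55472786  0.71704779 -0.79785346  1.66258334  0.58500475  1.01992676
  0.24048247]
[320.31861657 250.62114537]
w5 260 190
w4 274 143
```

View pics/c6.png

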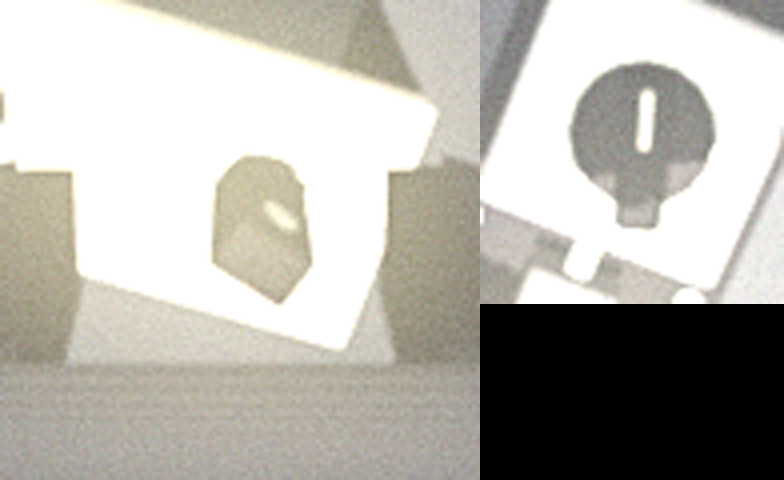

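The knob mark lies along the +1.25 rad direction, so it is locked. The rod end's top-face corners show at crop (213,262), (278,302) and (312,263), with the eye on the long upper-right face.

Run:
```python
from h import *
d=load('w5')
P=onz(d,[(260+x/4-.4,190+y/4-.4) for x,y in((213,262),(278,302),(312,263))],.149)
print(P.round(4));a=P[1]-P[0];b=P[2]-P[1]
print('len',np.linalg.norm(a),np.linalg.norm(b),'ang x',np.degrees(np.arctan2(a[1],a[0])),'ang y',np.degrees(np.arctan2(b[1],b[0])),'centre',(P[0]+P[2])/2)
# flange top edge (upper arc) row 155 crop
print('flange far edge',onz(d,[(260+260/4,190+155/4)],.115))
# w1 hole/shaft, top crop
im=cv2.imread('pics/w4.png');g=im[143:219,274:350].min(2);g[:12]=0
mk=np.zeros_like(g);mk[18:42,36:48]=(g[18:42,36:48]>150);ys,xs=np.nonzero(mk);w=load('w4')
if len(xs)>4:
    vx,vy,x0,y0=cv2.fitLine(np.c_[xs,ys].astype(np.float32),cv2.DIST_L2,0,.01,.01).ravel()
    q=onz(w,[(274+x0-6*vx,143+y0-6*vy),(274+x0+6*vx,143+y0+6*vy)],.094);v=q[1]-q[0];print('mark yaw',np.degrees(np.arctan2(v[1],v[0])),len(xs))
# top view dark blob centroid of long shaft top
M=R.from_quat(d['st']['eef_rot']).as_matrix();print(M.round(3).tolist())
```

```text
[[ 0.6036 -0.1547  0.149 ]
 [ 0.6214 -0.1532  0.149 ]
 [ 0.6211 -0.1408  0.149 ]]
len 0.017875955702285416 0.012387809478050986 ang x 4.83222388144883 ang y 91.29507598822416 centre [ 0.61232437 -0.14774435  0.149     ]
flange far edge [[ 0.60502757 -0.13799722  0.115     ]]
mark yaw 122.40417346127886 23
[[-0.003, 0.778, 0.628], [-0.0, 0.628, -0.778], [-1.0, -0.003, -0.002]]
```

The shaft axis is at about (0.612, -0.147) with yaw about 3°, and the flange edge agrees. Rotate the jaws across its y faces and move above.

Emit:
drive_tool --deltas '[[[-6.75,0,0],[0,0,0],5],[[-6.75,0,0],[0,0,0],5],[[-6.75,0,0],[0,0,0],5],[[-6.75,0,0],[0,0,0],5],[[-6.75,0,0],[0,0,0],5],[[-6.75,0,0],[0,0,0],5],[[-6.75,0,0],[0,0,0],5],[[-6.75,0,0],[0,0,0],5],[[0,0,0],[0,-1.93,1.92],5],[[0,0,0],[0,-1.93,1.92],5],[[0,0,0],[0,0,0],5],[[0,0,0],[0,0,0],5]]'

```text
clock: 12.65
tool_pos: [0.6136, -0.1426, 0.2247]
eef_rot: [-0.019, 0.707, 0.02, 0.707]
contact_force: [0.1, 1.1, -0.3]
opening: 0.569
```

Run:
```python
from h import *
s=r.get_state();M=R.from_quat(s['eef_rot']).as_matrix();print(s['tool_pos'],M.round(3).tolist(),s['q'],'d tool cm',100*M.T@(np.array([.612,-.147,.102])-s['tool_pos']))
```

```text
[ 0.61360763 -0.14261169  0.22472102] [[-0.001, -0.056, 0.998], [0.001, 0.998, 0.056], [-1.0, 0.002, -0.001]] [ 0.65697984  0.85542286 -1.02670894  1.5093321   0.75879975  1.21357178
  1.13771579] d tool cm [12.2715631  -0.44797575 -0.17595321]
```

Emit:
drive_tool --deltas '[[[0,0,0],[2.5,-0.45,-0.18],5],[[0,0,0],[2.5,0,0],5],[[0,0,0],[2.5,0,0],5],[[0,0,0],[1.8,0,0],5],[[0,0,0],[1,0,0],5],[[0,0,0],[1,0,0],5],[[0,0,0],[0.9,0,0],5],[[0,0,0],[0,0,0],5],[[0,0,0],[0,0,0],5]]'

```text
clock: 13.4
tool_pos: [0.612, -0.1483, 0.1038]
eef_rot: [-0.02, 0.707, 0.02, 0.707]
contact_force: [0.3, -0.0, 0.4]
opening: 0.562
```

Run:
```python
from h import *
d=snap('scene','s6');s=d['st'];print(s['tool_pos'],s['contact_force'],s['opening'])
snap('wrist','w6')
a=d['color'][190:300,180:290,::-1];b=cv2.imread('pics/w6.png')[150:310,220:420]
f=lambda x,k:cv2.resize(cv2.convertScaleAbs(x,alpha=1.6,beta=20),None,fx=k,fy=k,interpolation=cv2.INTER_CUBIC)
a=f(a,3.6)[:396];b=f(b,2.0)[:320]
b=np.vstack([b,np.zeros((76,400,3),np.uint8)]);cv2.imwrite('pics/c7.png',np.hstack([a,b]))
```

```text
[ 0.61203736 -0.14827815  0.10376823] [ 0.27051717 -0.04237046  0.44988196] 0.5618780045067501
```

View pics/c7.png

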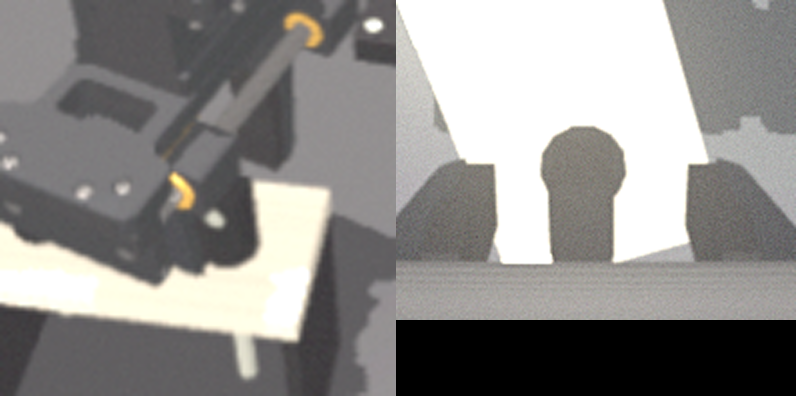

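The rod end sits square and centred between the open fingers. Close and lift.

Emit:
drive_tool --deltas '[[[0,0,0],[0,0,0],0.8],[[0,0,0],[0,0,0],0.8],[[0,0,0],[0,0,0],0.8],[[0,0,0],[0,0,0],0.8],[[0,0,0],[0,0,0],0.8],[[0,0,0],[0,0,0],0.8],[[0,0,0],[0,0,0],0.8],[[0,0,0],[0,0,0],0.8]]' --force 25

```text
clock: 14.17
tool_pos: [0.6119, -0.1489, 0.1035]
eef_rot: [-0.02, 0.707, 0.019, 0.707]
contact_force: [0.3, -1.8, 1.1]
opening: 0.18
```

Emit:
drive_tool --deltas '[[[0,0,0],[-0.5,0,0],0.8],[[0,0,0],[-1,0,0],0.8],[[0,0,0],[-1.5,0,0],0.8],[[0,0,0],[-2,0,0],0.8],[[0,0,0],[-2,0,0],0.8],[[0,0,0],[-2,0,0],0.8],[[0,0,0],[-2,0,0],0.8],[[0,0,0],[-2,0,0],0.8],[[0,0,0],[-1,0,0],0.8],[[0,0,0],[0,0,0],0.8],[[0,0,0],[0,0,0],0.8],[[0,0,0],[0,0,0],0.8]]'

```text
clock: 15.17
tool_pos: [0.6112, -0.149, 0.2424]
eef_rot: [-0.02, 0.707, 0.019, 0.706]
contact_force: [-0.2, 0.2, -1.1]
opening: 0.181
```

Run:
```python
from h import *
d=snap('scene','s7');t=snap('top','t7');s=d['st'];M=R.from_quat(s['eef_rot']).as_matrix()
print(s['clock'],s['tool_pos'],s['contact_force'],s['opening'],s['q'],M.round(3).tolist())
# predicted shaft line in scene: tip z, relative to grip height
p=np.array(s['tool_pos']); tip=p[2]-.1038+.020
print('tip z',tip);print(proj(d,[[p[0],p[1],tip+h] for h in(0,.045,.09)]).round(1).tolist())
# mouth from top0, several estimates
for n,uv in(('top0',(259,227)),('w2',(250,224)),('w3',(119,243))): print(n,onz(load(n),[uv],.107).round(4))
```

```text
15.1667 [ 0.61116288 -0.14900299  0.24242759] [-0.17407423  0.1597115  -1.1060591 ] 0.18088414318943138 [ 0.66952045  0.83602878 -1.03575013  1.48954895  0.73962997  1.24405393
  1.16253571] [[-0.002, -0.055, 0.998], [-0.0, 0.998, 0.055], [-1.0, -0.0, -0.002]]
tip z 0.15862759028316056
[[240.2, 233.6], [236.8, 210.5], [233.1, 184.7]]
top0 [[0.5671 0.1277 0.107 ]]
w2 [[0.5702 0.1329 0.107 ]]
w3 [[0.5686 0.1328 0.107 ]]
```

Holding at 15.9 mm opening, lifted. Now refine the mouth position numerically from the existing pictures.

```bash
cat >> h.py <<'E'
def blob(fn,c,h,thr=None):
    g=cv2.imread('pics/'+fn+'.png',0); x0,y0=int(c[0])-h,int(c[1])-h
    g=cv2.resize(g[y0:y0+2*h,x0:x0+2*h],None,fx=8,fy=8,interpolation=cv2.INTER_CUBIC)
    if thr is None: thr=(float(g[h*8-20:h*8+20,h*8-20:h*8+20].mean())+float(np.percentile(g,90)))/2
    _,l,st,ce=cv2.connectedComponentsWithStats((g<thr).astype(np.uint8))
    k=l[h*8,h*8]; 
    return (x0+(ce[k][0]+.5)/8-.5,y0+(ce[k][1]+.5)/8-.5),(st[k][2:5]/np.array([8,8,64])).round(1),thr
E
python3 - <<'E'
from h import *
for n,c,h in(('top0',(259,227),11),('scene0',(308,152),8),('w1',(77,107),14),('w3',(119,243),22),('t7',(259,227),11),('s7',(308,152),8)):
    uv,wh,t=blob(n,c,h);print(n,np.round(uv,2),wh,round(t),onz(load(n),[uv],.107).round(4))
E
```

```text
top0 [258.73 226.13] [ 8.8  9.  61.6] 176 [[0.569  0.1282 0.107 ]]
scene0 [307.87 151.95] [10.5  5.6 46.4] 200 [[0.5707 0.1275 0.107 ]]
w1 [ 75.61 107.19] [ 15.5  16.9 203.1] 183 [[0.5705 0.1297 0.107 ]]
w3 [118.1  243.26] [ 34.2  32.2 841.9] 223 [[0.5689 0.1324 0.107 ]]
t7 [258.72 226.12] [ 8.8  9.  61.3] 176 [[0.569  0.1282 0.107 ]]
s7 [307.87 151.95] [10.4  5.6 46.2] 202 [[0.5707 0.1275 0.107 ]]
```

Emit:
drive_tool --deltas '[[[0,0,0],[0,1.4,-0.13],0.8],[[0,0,0],[0,2.8,-0.26],0.8],[[0,0,0],[0,2.8,-0.26],0.8],[[0,0,0],[0,2.8,-0.26],0.8],[[0,0,0],[0,2.8,-0.26],0.8],[[0,0,0],[0,2.8,-0.26],0.8],[[0,0,0],[0,2.8,-0.26],0.8],[[0,0,0],[0,2.8,-0.26],0.8],[[0,0,0],[0,2.8,-0.26],0.8],[[0,0,0],[0,2.8,-0.26],0.8],[[0,0,0],[0,1.4,-0.13],0.8],[[0,0,0],[0,0,0],0.8]]'

```text
clock: 16.27
tool_pos: [0.5688, 0.1342, 0.2433]
eef_rot: [-0.021, 0.707, 0.023, 0.706]
contact_force: [0.2, 0.7, -0.5]
opening: 0.178
```

Emit:
drive_tool --deltas '[[[0,0,0],[0.8,0,0],0.8],[[0,0,0],[0.8,0,0],0.8],[[0,0,0],[0.4,0,0],0.8],[[0,0,0],[0,0,0],0.8],[[0,0,0],[0,0,0],0.8],[[0,0,0],[0,0,0],0.8]]'

```text
clock: 16.77
tool_pos: [0.5706, 0.1288, 0.2233]
eef_rot: [-0.019, 0.707, 0.019, 0.707]
contact_force: [-0.0, -0.2, 0.2]
opening: 0.184
```

Run:
```python
from h import *
w=snap('wrist','w8');d=snap('scene','s8');s=d['st'];p=np.array(s['tool_pos']);M=R.from_quat(s['eef_rot']).as_matrix()
print(s['clock'],p,M.round(3).tolist(),s['contact_force'],s['opening'])
tip=p[2]-.0838;print('tip z',tip)
ax=[[p[0],p[1],tip+h] for h in(0,.045,.09)]
print('scene',proj(d,ax).round(1).tolist(),'wrist',proj(w,ax).round(1).tolist(),proj(w,[[.57,.1295,.107]]),proj(d,[[.57,.1295,.107]]))
a=d['color'][85:185,260:360,::-1];b=cv2.imread('pics/w8.png')[120:280,230:400]
f=lambda x,k,al:cv2.resize(cv2.convertScaleAbs(x,alpha=al,beta=0),None,fx=k,fy=k,interpolation=cv2.INTER_CUBIC)
a=f(a,4,1.0);b=f(b,2.3,1.0);b=np.vstack([b,np.zeros((400-b.shape[0],b.shape[1],3),np.uint8)]);cv2.imwrite('pics/c8.png',np.hstack([a,b]))
```

```text
16.8167 [0.57069029 0.1290702  0.22358478] [[0.0, -0.055, 0.999], [0.0, 0.999, 0.055], [-1.0, 0.0, 0.0]] [-0.99535929 -0.09507573 -0.50970692] 0.18291715731781927
tip z 0.1397847787977221
scene [[308.5, 137.4], [308.9, 116.8], [309.3, 94.6]] wrist [[316.0, 193.1], [315.8, 208.9], [315.6, 232.2]] [[316.62539068 183.91669688]] [[308.03068594 151.29573388]]
```

View pics/c8.png

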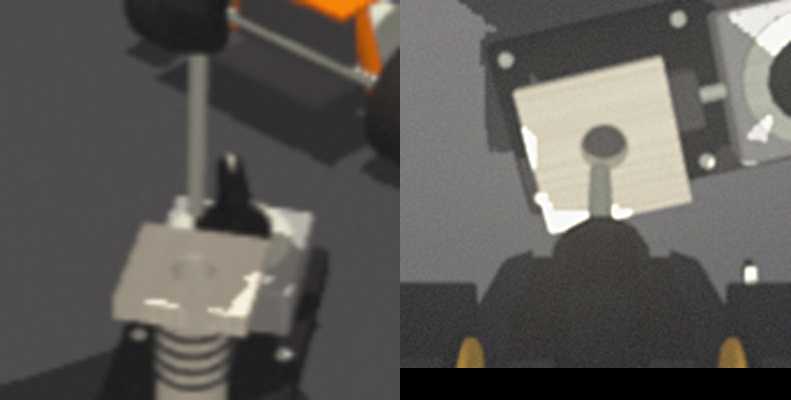

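The rod tip is about 30 mm above the plate. It reads scene (309.2,138) against a predicted (308.5,137.4), and the hole reads scene (308.2,152) and wrist (318.8,183.4). Next, the sub-pixel rod axis and the offsets.

Run:
```python
from h import *
s=cv2.imread('pics/s8.png',0).astype(float);w=cv2.imread('pics/w8.png',0).astype(float)
L=load('s8');W=load('w8')
rows=np.arange(102,134,2);c=[]
for y in rows:
    g=s[y,302:316];g=np.clip(g-np.percentile(g,30)-10,0,None);c.append((g*np.arange(302,316)).sum()/g.sum())
k=np.polyfit(rows,c,1);print('scene rod',np.round(c,1),k,'at138',np.polyval(k,138))
for y in range(134,143): print(y,s[y,305:314].astype(int))
print('wrist');
for y in range(170,214,3): print(y,w[y,306:332].astype(int))
uv,wh,t=blob('s8',(308,152),8);print(uv,wh)
```

```text
scene rod [309.1 309.1 309.  308.9 308.8 308.9 308.8 308.9 308.8 308.9 308.8 308.7
 308.7 308.6 308.5 308.5] [-1.67114960e-02  3.10765651e+02] at138 308.45946451155567
134 [153 143 128 124 122 112 100  87  67]
135 [170 156 133 125 122 123 146 139  90]
136 [173 157 133 125 122 109 104  90  59]
137 [177 156 130 125 120 101  69  43  33]
138 [198 184 150 129 116  90  54  34  31]
139 [213 211 189 137  84  59  37  30  28]
140 [216 214 193 131  60  36  32  32  31]
141 [209 211 189 129  61  39  35  36  32]
142 [163 165 162 139 104  83  75  71  65]
wrist
170 [207 210 208 206 206 207 209 208 206 207 205 204 206 207 209 209 210 210
 208 211 208 208 207 208 207 209]
173 [204 206 209 206 206 208 209 208 205 202 198 191 191 192 190 198 201 207
 207 209 206 207 208 207 205 210]
176 [204 205 203 207 197 181 155 124 107  97  96  95 101  95  98  96 102 108
 137 165 191 207 210 210 210 209]
179 [207 210 205 180 138  98  93 101  98 101  96  98  99 102 101 100  99  97
  94  95 112 150 188 207 212 212]
182 [211 205 177 131 105  95 100  94 101 104 100 100 101  98 101 102  99  99
  98  96  96 107 149 193 21
[... 499 characters left out ...]
 143 138 138 140 169 202 205
 207 205 205 205 207 207 207 209]
200 [208 204 202 202 203 190 163 137 140 139 144 141 139 138 136 157 194 210
 207 205 205 205 204 203 206 203]
203 [205 209 207 207 207 187 155 139 138 135 143 142 139 141 134 151 183 207
 208 206 205 209 208 208 205 207]
206 [205 203 206 206 210 190 150 137 137 139 142 140 144 138 139 144 180 204
 208 204 207 203 203 207 208 206]
209 [207 204 204 204 205 184 145 133 139 144 143 141 140 136 132 155 233 253
 247 216 200 205 202 202 203 202]
212 [249 249 249 250 253 250 172 128 137 138 142 140 144 139 130 164 253 253
 249 248 249 249 251 254 251 212]
(np.float64(307.4978857675166), np.float64(151.6729332578359)) [ 16.   16.  213.9]
```

Run:
```python
from h import *
L=load('s8');W=load('w8');p=np.array(W['st']['tool_pos']);print(p)
tip=.1395
hw=onz(W,[(318.35,183)],.107)[0];rw=onz(W,[(316.6,193)],tip)[0]
hs=onz(L,[(307.87,151.95)],.107)[0];rs=onz(L,[(308.46,137.4)],tip)[0]
print('wrist hole',hw,'rod',rw);print('scene hole',hs,'rod',rs)
e=np.array(np.linalg.inv(w2c(L))[:3,0])[:2];e/=np.linalg.norm(e)
print('scene lateral dir',e,'hole-rod mm',1e3*e@(hs-rs)[:2],' wrist y diff mm',1e3*(hw-rw)[:2], 'scene diff',1e3*(hs-rs)[:2])
```

```text
[0.57063135 0.12877043 0.22333808]
wrist hole [0.56898111 0.13114468 0.107     ] rod [0.5706148  0.12955608 0.1395    ]
scene hole [0.57073672 0.12746998 0.107     ] rod [0.57041719 0.12947008 0.1395    ]
scene lateral dir [0.88351938 0.46839461] hole-rod mm -0.654529378667285  wrist y diff mm [-1.63368969  1.58859999] scene diff [ 0.31952729 -2.00010401]
```

Wrist and scene agree on the correction, dx about -1.6 mm and dy about +1.6 mm. Apply it, then descend to about 10 mm above the mouth and recheck.

Emit:
drive_tool --deltas '[[[0,0,0],[0,0.17,-0.15],0.8],[[0,0,0],[0,0,0],0.8],[[0,0,0],[0.5,0,0],0.8],[[0,0,0],[0.6,0,0],0.8],[[0,0,0],[0.6,0,0],0.8],[[0,0,0],[0.5,0,0],0.8],[[0,0,0],[0,0,0],0.8],[[0,0,0],[0,0,0],0.8],[[0,0,0],[0,0,0],0.8],[[0,0,0],[0,0,0],0.8]]'

```text
clock: 17.7
tool_pos: [0.569, 0.1312, 0.2016]
eef_rot: [-0.019, 0.707, 0.02, 0.707]
contact_force: [-0.4, -0.4, -0.9]
opening: 0.18
```

```bash
cat > chk.py <<'E'
from h import *
import sys
n=sys.argv[1]
W=snap('wrist','w'+n);L=snap('scene','s'+n);st=r.get_state();p=np.array(st['tool_pos']);print(st['clock'],p,st['opening'],st['contact_force'])
tip=p[2]-.0845
s=cv2.imread('pics/s'+n+'.png',0).astype(float);w=cv2.imread('pics/w'+n+'.png',0).astype(float)
t=proj(L,[[p[0],p[1],max(tip,.125)]])[0];u=proj(L,[[p[0],p[1],tip+.088]])[0];rows=np.arange(int(u[1])+4,int(t[1])-3);c=[]
for y in rows:
    g=s[y,302:316];g=np.clip(g-np.percentile(g,30)-10,0,None);c.append((g*np.arange(302,316)).sum()/g.sum())
print('scene rod cols',np.round(c,1),rows[0],'pred',proj(L,[[p[0],p[1],tip+h] for h in(0,.04,.088)]).round(1).tolist())
print('wrist pred rod',proj(W,[[p[0],p[1],tip+h] for h in(0,.02,.04,.06,.085)]).round(1).tolist())
print('hole scene (307.87,151.95), wrist hole pred',proj(W,[[.569,.131,.107]]).round(1))
q=proj(W,[[p[0],p[1],tip]])[0]
for y in range(int(q[1])-22,int(q[1])+24,3): print(y,w[y,302:338].astype(int))
E
python3 chk.py 9
```

```text
17.8 [0.56899329 0.13115389 0.20169108] 0.18371952548066042 [-0.22784001 -0.22131336 -1.28131936]
scene rod cols [308.7 308.8 308.9 308.8 308.8 308.8 308.7 308.7 308.6 308.5 308.5 308.5
 308.4 308.5 308.4 308.4 308.4 308.3 308.3 308.3 308.2 308.2 308.2 307.9
 306.4 307.2 306.2 305.6 305.3 305.2] 110 pred [[308.1, 146.4], [308.4, 128.8], [308.7, 106.2]]
wrist pred rod [[315.6, 192.7], [315.5, 199.0], [315.4, 206.3], [315.3, 215.0], [315.0, 228.4]]
hole scene (307.87,151.95), wrist hole pred [[315.5 189.9]]
170 [208 209 208 209 210 211 207 211 214 212 212 211 211 211 209 212 209 210
 209 210 209 208 207 209 207 207 207 206 209 209 205 205 207 203 205 208]
173 [213 209 207 208 207 208 206 207 207 205 209 208 205 210 206 205 205 210
 209 207 207 207 207 206 205 206 207 207 207 208 209 206 209 209 209 211]
176 [204 204 207 202 204 208 205 203 207 204 205 206 206 206 206 206 207 209
 206 208 209 207 210 208 210 209 209 210 204 207 207 203 205 205 203 207]
179 [209 207 206 205 203 205 211 209 204 207 205 199 197 198 195 196 200 202
 203 210 206 206 205 206 208 207 204 205 208 210 210 205 20
[... 1126 characters left out ...]
38 140 139 139 139 138
 136 153 187 208 206 205 204 203 204 209 207 205 207 207 209 208 208 209]
206 [213 210 210 212 207 208 208 208 207 186 151 133 140 138 141 141 142 136
 138 143 182 206 211 206 207 204 208 211 207 208 206 204 204 204 204 203]
209 [204 204 207 205 204 208 207 208 208 186 149 134 138 138 144 145 138 141
 135 139 172 202 207 203 206 204 207 206 207 204 206 207 208 209 205 208]
212 [206 207 206 208 205 205 204 206 205 185 146 135 135 139 145 139 143 136
 134 138 166 207 214 210 210 207 206 207 205 207 203 204 210 208 203 205]
215 [207 209 211 211 201 191 174 148 115  90  70  64  72  66  71  70  71  71
  71  68  72  94 119 148 171 194 204 208 209 207 204 205 206 202 205 202]
```

The remaining offset is only about -0.8 mm in y, against 6 mm of clearance. Trim it and lower 60 mm.

Emit:
drive_tool --deltas '[[[0,0,0],[0,-0.08,0],0.8],[[0,0,0],[0,0,0],0.8],[[0,0,0],[0.3,0,0],0.8],[[0,0,0],[0.4,0,0],0.8],[[0,0,0],[0.4,0,0],0.8],[[0,0,0],[0.4,0,0],0.8],[[0,0,0],[0.4,0,0],0.8],[[0,0,0],[0.4,0,0],0.8],[[0,0,0],[0.4,0,0],0.8],[[0,0,0],[0.3,0,0],0.8],[[0,0,0],[0,0,0],0.8],[[0,0,0],[0,0,0],0.8]]'

```text
clock: 18.8
tool_pos: [0.5689, 0.1302, 0.1713]
eef_rot: [-0.02, 0.707, 0.02, 0.707]
contact_force: [0.3, -0.2, -0.5]
opening: 0.179
```

Emit:
drive_tool --deltas '[[[0,0,0],[0.3,0,0],0.8],[[0,0,0],[0.4,0,0],0.8],[[0,0,0],[0.4,0,0],0.8],[[0,0,0],[0.4,0,0],0.8],[[0,0,0],[0.4,0,0],0.8],[[0,0,0],[0.4,0,0],0.8],[[0,0,0],[0.4,0,0],0.8],[[0,0,0],[0.3,0,0],0.8],[[0,0,0],[0,0,0],0.8],[[0,0,0],[0,0,0],0.8],[[0,0,0],[0,0,0],0.8],[[0,0,0],[0,0,0],0.8]]'

```text
clock: 19.8
tool_pos: [0.569, 0.1304, 0.1416]
eef_rot: [-0.02, 0.707, 0.02, 0.707]
contact_force: [0.3, -0.0, -1.7]
opening: 0.177
```

```bash
python3 chk.py 10
python3 - <<'E'
from h import *
s=r.get_state();M=R.from_quat(s['eef_rot']).as_matrix();print(M.round(3).tolist(),abs(s['qd']).max())
w=cv2.imread('pics/w10.png',0)
for y in range(196,236,4): print(y,w[y,290:345:1].astype(int).tolist())
L=load('s10');g=cv2.imread('pics/s10.png',0);p=s['tool_pos'];print('flange bottom pred',proj(L,[[p[0],p[1],.147]]).round(1))
print('scene col308 rows 120-160',g[115:160,308].tolist())
for y in (136,140,144,147,150,153,156): print(y,g[y,298:319].tolist())
E
```

```text
19.9 [0.56902913 0.13031606 0.1416445 ] 0.178877907566607 [-0.47493425 -1.0711029  -1.89475395]
scene rod cols [305.1 305.2] 138 pred [[307.5, 171.0], [307.7, 155.0], [308.1, 134.5]]
wrist pred rod [[315.7, 192.7], [315.5, 199.0], [315.4, 206.3], [315.3, 215.0], [315.1, 228.4]]
hole scene (307.87,151.95), wrist hole pred [[316.3 210.4]]
170 [179 188 196 196 201 207 211 214 212 209 215 216 213 213 213 213 211 211
 210 207 206 207 206 206 208 204 204 204 203 205 206 208 209 211 205 212]
173 [211 208 212 206 208 210 204 205 205 206 206 206 205 201 205 204 206 206
 210 207 207 209 209 211 213 212 212 213 214 212 212 210 212 213 210 209]
176 [202 203 205 207 205 210 209 208 209 209 209 212 211 209 212 213 212 211
 212 211 208 210 211 211 210 209 207 209 209 211 213 210 210 212 214 211]
179 [212 212 213 212 208 211 210 214 206 209 211 210 209 209 213 211 210 209
 212 213 212 214 213 213 212 211 214 215 212 214 211 214 214 214 214 213]
182 [208 210 210 207 212 209 213 210 211 213 211 216 212 213 213 211 212 213
 214 212 213 213 213 213 211 215 215 215 213 212 212 214 213 210 211 210]
185 [2
[... 4645 characters left out ...]
 47, 37, 34, 34, 34, 32, 31, 32, 29, 27, 28, 29, 31]
140 [92, 87, 89, 114, 158, 193, 212, 213, 172, 126, 123, 117, 84, 43, 31, 31, 29, 29, 27, 30, 31]
144 [148, 149, 149, 148, 146, 146, 146, 144, 130, 122, 123, 121, 136, 147, 147, 146, 145, 143, 143, 141, 137]
147 [148, 147, 147, 147, 146, 146, 145, 137, 123, 121, 124, 123, 136, 146, 147, 148, 147, 147, 147, 147, 147]
150 [148, 147, 146, 145, 145, 143, 139, 132, 123, 123, 123, 121, 133, 144, 147, 148, 147, 147, 146, 145, 146]
153 [145, 145, 145, 144, 144, 136, 133, 132, 124, 124, 123, 119, 132, 140, 135, 137, 143, 145, 146, 146, 146]
156 [145, 145, 146, 145, 145, 147, 147, 148, 148, 147, 146, 146, 147, 147, 147, 148, 145, 147, 146, 146, 146]
```

The rod is centred in both views: wrist has rod 316.5 and hole 316.5, scene has rod 307.95 and hole 307.87. The arm is still, so hand in.

Run:
```python
from plant import r
print(r.finish_job()); s=r.get_state(); print(s['clock'],s['tool_pos'],s['opening'],s['contact_force'])
```

```text
the job is handed in; nothing more can be done
None
the job is handed in; nothing more can be done
```

I turned the clamp knob past its detent, took the long shaft out of the rack and handed in at about 20 s. The shaft was held upright in the guide hole, with its tip about 50 mm below the mouth. No verdict is reported, so this rests on my own checks.

**Last checks**
- **Knob:** the wrist picture after release put the bar about 74° clockwise of its start. That is at the end stop within measuring error, so it is locked.
- **Shaft position:** the rod was centred in the hole to well under 1 mm across both views (wrist 316.5 against 316.5 px, scene 307.95 against 307.87 px). The arm was still and the tool axis vertical.
- **Grip:** the opening read 15.7 mm on the 16 mm rod end.
- **Tip depth:** this was worked out from the grip height and one sighting of the tip above the plate. The tip is hidden inside the tube, so I could not see the final depth.
- **Stand contact:** I inferred there was none from the clearance and the small wrist forces. The wrist z force read -1.9 N at the end, against about -1.1 N when lifted, which I took as noise.
- **Other objects:** I did not re-measure the short shaft, wheel, bottle and screwdriver at the end. The arm never went near the wheel, bottle or screwdriver, and nothing indicated contact with the short shaft.

**What disagreed**
- **Fingertips:** they are really about 20 mm behind the reported TCP, not 11 mm ahead as stated. My first close on the knob therefore shut on air above the bar. I allowed for this afterwards.
- **Mouth position:** the fixed and wrist cameras differed by up to 5 mm on it. I settled it by measuring rod against hole within the same pictures.

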